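# Put the sweet mould away and snap the case shut

### The arm

A 6-joint arm with a two-finger parallel gripper is mounted at the origin on the work surface. World frame = base frame: x ahead of the robot, y to its left, z up, the work surface at z = 0. Lengths are in m, angles in rad, forces in N, time in s.
With the tool pointing down it reaches from about 0.275 to 0.825 m from the base axis. Payload 4.9 kg.
Tool frame: the origin (TCP) lies midway between the tips of the shut fingers; the grasp point (between the pads) lies 19 mm behind it (hold_point_z is the distance from the TCP to the grasp point, in m); z points along the fingers, y is the direction in which the jaws open and shut (so a half turn about z gives the same grasp; the last joint's range is limited). The gripper opens to 85 mm and grips with 20 to 120 N. Pads are 22 mm wide; open, the fingers measure 114 mm over their backs; the gripper's body (76 mm by 85 mm) begins 54 mm behind the grasp point. The pads swing forward as they close: fully open they stand 13 mm farther back than shut.
Start: joints at [1.174, 0.326, -0.193, 1.052, 0, 1.437], TCP at [0.143, 0.531, 0.231] pointing down, gripper open.
Joint ranges: [-2.65, 2.65], [-0.97, 1.79], [-1.3, 1.35], [-1.93, 2.1], [-1.47, 1.37], [-3.14, 3.14]. Speed limits (rad/s): [2.57, 2.57, 3.14, 3.14, 3.14, 3.14].

### API

Orientations are given as a 3x3 rotation matrix whose columns are the frame's x, y, z axes.
In Python, from workcell import sense, camera, get_calibration, job_done, find_in, regions_of, hold_point_z gives the robot as it stands.
- The arm moves only by the tool play_rows, never from a script. Its argument "moves" is a list of rows, each an object with "grip": the closure, from 0 (fully open) to 1 (shut); "delta_pos": the shift along the world's x, y, z in mm, a list of three; "rotation": the turn, a rotation vector about the world's x, y, z in rad, a list of three. In form: [{"grip": grip, "delta_pos": [dx, dy, dz], "rotation": [ax, ay, az]}, ...]. A call has 1 to 10 rows; each row is the pose to reach, as a shift and turn from the pose commanded when the call began; what a row does not reach only later rows make up. A row lasts 1/8 s, in which the tool goes at most 62.5 mm and 10.7 degrees, less where a joint would pass 70% of its speed; a pose out of reach is approached as far as the arm can. A call with a gripper value outside its range is refused whole. The fingers move at their own pace and stop on an object; the grip force is fixed at half the most. Time passes only in rows, so rows that repeat a pose let the fingers close. It gives the time, the measured TCP pose, the force and the opening at its end, in the units of the state.
- sense(): the state, without advancing time (a new reading comes with each control period).
- camera(name): name is "side" or "top"; returns the picture (420x560x3 uint8, blue, green, red); there is no depth.
- get_calibration(name): a dict with "intrinsics" (3x3 intrinsics, pixels), "R" (3x3) and "t" (3): a world point X has camera coordinates R X + t. Camera axes: x right, y down, z forward; pixel columns grow to the right and rows downward; lengths in m; the calibration is good to about 2 mm. A picture is of the moment at which its call begins. get_calibration takes no time and is no camera call.
- job_done(): hands the job in, once; it reports no verdict.
Trained networks look in the newest picture that a camera, given by its name, has taken for a name from the list of things; names that differ only in an ending like _2 or _b are one class to them, and where a whole thing is asked for, a point or a joint stands for the part that bears it (a point fixed in the world has none). Each returns a list of dicts, best first, with "confidence" (0 to 1); they miss things now and then, are a little off and sometimes report something else, mostly with a low value. They report only what shows in the picture. A call takes as long as a camera call. They do not tell look-alikes from the thing itself.
- find_in(label, camera): "bbox" ([left, top, width, height] as shares, 0 to 1, of the picture: columns of its width, rows of its height, round what is visible of it).
- regions_of(label, camera): "pixels" (420x560 bool, what is visible of it) and "bbox" ([left, top, width, height] as shares, 0 to 1, of the picture: columns of its width, rows of its height, round what is visible of it).
The state is a dict: "time_s": time; "joint_pos": joint angles; "qvel": joint speeds; "effort": joint torques, N m; "ee_pos": TCP position; "orientation": TCP orientation; "ft_force": force on the tool from outside, world axes, zero at the start; "wrist_torque": the same for the moment, N m; "finger_gap": opening from 0.0 (shut) to 1.0 (fully open).
Only numpy, scipy, OpenCV 4.12 (cv2) and the standard library are available. Lean on these libraries where they do the work, as an engineer would, in place of code of your own. Each camera call takes 0.05 s, during which the arm holds its last target.

### The job

Put the wooden sweet mould (the block with three wells) flat in the open storage case with its wells up, setting it down rather than dropping it. Then close the case: hook the lid's tongue under the lip, press the other end down until it snaps under the catch and lies flush, and stop pressing there without forcing the case down hard on its soft feet. Leave the other kitchen things where they are.

Things in the scene. Friction and masses are not known exactly. Their poses are not given: they have to be found in the camera images.
- case: White open-topped storage case on soft feet (sizes in mm). Origin: centre of its underside, z up. Walls 170 (x) x 140 (y), inside 154 x 124, floor 5 thick; rim, on which the lid sits, 56 above the origin. A lip at its -x end, a sprung catch at +x. It can only sink: 1 per 1.2 N of push, 15 is too much, 20 the end. Lid home: axes parallel, lid underside centre 56 above the case's origin.
- case_lip (a point): Middle of the lower inner edge of the case's lip, at (-75, 0, 69) in the case's frame. Below it is the slot: 13 high (rim at 56 to lip underside at 69), 100 wide along y between posts, 10 deep from this edge to the back wall at x = -85. The lip's top is at 75. (Under the case lies a fixed grey plate, 215 x 160 x 8; the case's underside starts 30 above the table.)
- catch_nose (a point): Tip of the catch's nose at rest, at (78, 0, 64.5) in the case's frame (the point stays there when the catch moves). The catch is a grey upright leaf, 50 wide along y, outside the +x wall, top at 80. The nose points to -x: its upper face slopes down to this tip, 30 degrees from vertical; its underside, 30 degrees from level, holds the lid's edge down once home.
- lid_grip (a point): Centre of the lid's grip bar, 23 above the centre (origin) of its underside. White lid, 180 g, starts flat on the table, bar up. Plate 6 thick, x -70 to +83, y -65 to +65, its +x edge rounded; a tongue 90 wide and 6 thick sticks out at the -x end, to x = -84. Grip bar 20 (x) x 70 (y), its top 40 above the underside. x from tongue to rounded edge, z up.
- lid_tongue (a point): middle of the lower end edge of the lid's tongue, at (-84, 0, 0) from the lid's origin.
- lid_front (a point): On the lid's top face near its rounded edge, (80, 0, 6) from the lid's origin. With its tongue in the slot, a lid let go rests on the catch's nose, this end about 12 too high. Pushed down near here, it forces the sprung catch outward: resistance rises to a peak of 7 to 16 N, some 5 above home, then drops by about half as the nose passes the edge and the lid meets the rim: home.
- mould_mid (a point): centre of the wooden sweet mould: 110 (x) x 46 (y) x 30 high, three square wells in its top (z up), 120 g, lying flat on the table. It fits in the case at any yaw.
- block: plain solid wooden block without wells, 46 x 130 x 30 high, long side along its y; not wanted; origin: centre of its underside; to be left alone
- cup: white cup without handle, 74 across, 75 high; origin: centre of its underside; to be left alone
- bowl: steel mixing bowl, 140 across, 65 high; origin: centre of its underside; to be left alone
- rolling_pin: wooden rolling pin, 300 long along its y, 38 thick; origin: centre of its underside; to be left alone
- pot_lid: round white pot lid with a black knob, 90 across, 30 high; origin: centre of its underside; to be left alone
- spoon: steel spoon, 160 long along its x, lying flat; to be left alone
Not all that is in view belongs to the job. There is more than one size of the part that bears lid_grip; the job needs the largest.

How it is judged:
By the outcome, as a careful person would: the job done as asked, in the order asked, and still so for the second after the job is handed in, with the robot touching nothing.
It also fails if it takes over 69 s, if anything falls off the work surface, if the arm or the gripper's body presses on something with over 40 N, if the wrist force passes 120 N, or if a joint passes its speed limit or range.

## Working session

There is one attempt and no reset: what is moved stays moved. The work goes in short steps, Python scripts to look and compute and a tool call to move; the robot and the scene stay as the last step left them, time stands still between calls to the robot, and variables do not carry over. Pictures are saved under pics/ and viewed, and the job is handed in when it is done.

Besides the shell and the picture viewer there is one more tool, called as name([rows], argument=value, ...), one row to a line, values as JSON. play_rows: Moves the arm, as the interface text tells. Its arguments: {"type":"object","properties":{"moves":{"type":"array","items":{"type":"object","properties":{"grip":{"type":"number"},"delta_pos":{"type":"array","items":{"type":"number"}},"rotation":{"type":"array","items":{"type":"number"}}}}}},"required":["moves"]}

```bash
mkdir -p pics; ls
python3 - <<'E'
from workcell import *
import cv2, numpy as np
for n in ("top","side"):
    cv2.imwrite(f"pics/{n}0.png",cv2.resize(camera(n),(800,600)))
    c=get_calibration(n); print(n,np.array(c["intrinsics"]).round(1).tolist(),np.array(c["R"]).round(3).tolist(),np.array(c["t"]).round(3).tolist())
print(hold_point_z); s=sense(); print(s["time_s"],s["ee_pos"],s["orientation"],s["ft_force"])
E
```

```text
pics
top [[526.7, 0.0, 274.9], [0.0, 526.7, 207.6], [0.0, 0.0, 1.0]] [[0.026, -0.999, 0.02], [-0.989, -0.029, -0.143], [0.143, -0.016, -0.99]] [-0.198, 0.514, 1.762]
side [[498.2, 0.0, 287.1], [0.0, 498.2, 209.7], [0.0, 0.0, 1.0]] [[0.991, -0.135, -0.019], [-0.081, -0.472, -0.878], [0.109, 0.871, -0.478]] [-0.525, 0.058, 1.657]
0.0187
0.1 [0.14265883 0.53064869 0.23058972] [[-9.65669484e-01  2.59773139e-01 -6.03027433e-04]
 [ 2.59773750e-01  9.65668476e-01 -1.41193230e-03]
 [ 2.15542497e-04 -1.52011063e-03 -9.99998821e-01]] [ 0.08531313 -0.03025135 -0.3199359 ]
```

View pics/top0.png

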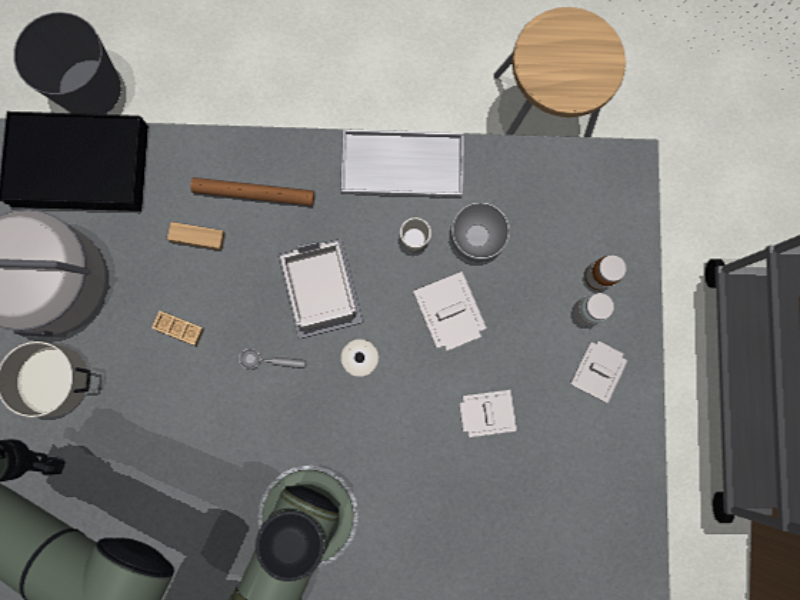

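View pics/side0.png

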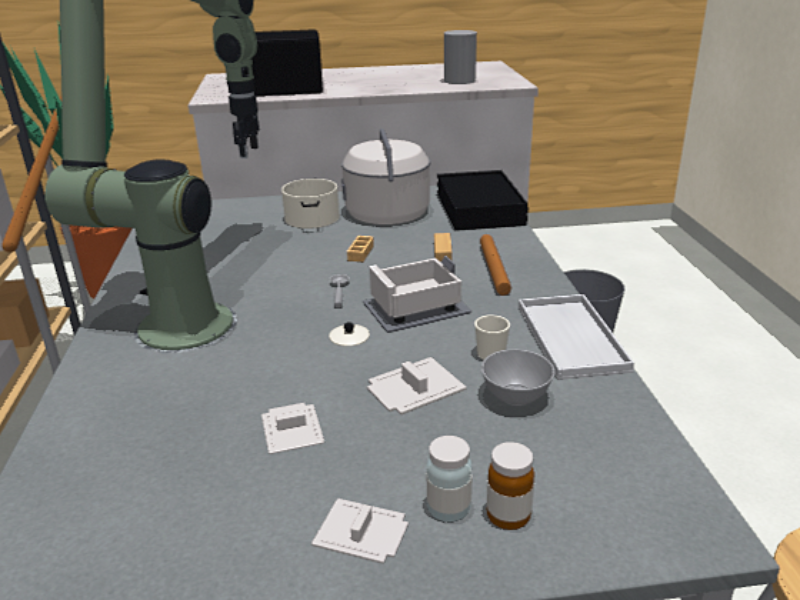

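The pictures, 800x600 top view: the mould candidates are (177,328), which has wells, and the plain block at (195,236). I choose the one with wells. The lid candidates are (450,311), which looks largest, (488,413) and (600,371), plus the round pot lid at (360,358). The case is at (320,287), with its dark catch at the far end around (305,246).

```bash
cat > h.py <<'E'
from workcell import *
import cv2, numpy as np
from scipy.optimize import minimize
def proj(n,P):
    c=get_calibration(n); q=np.atleast_2d(P)@np.array(c["R"]).T+np.array(c["t"]).ravel()
    q=q@np.array(c["intrinsics"]).T; return q[:,:2]/q[:,2:]
def unproj(n,uv,z):
    c=get_calibration(n);R=np.array(c["R"]);t=np.array(c["t"]).ravel()
    d=R.T@np.linalg.inv(np.array(c["intrinsics"]))@np.array([uv[0],uv[1],1.]);o=-R.T@t
    return o+d*(z-o[2])/d[2]
def box(x0,x1,y0,y1,z0,z1): return np.array([[x,y,z] for x in(x0,x1) for y in(y0,y1) for z in(z0,z1)])/1000
MODELS={"mould":[box(-55,55,-23,23,0,30)],
"lid":[box(-70,83,-65,65,0,6),box(-84,-70,-45,45,0,6),box(-10,10,-35,35,6,40)],
"case":[box(-85,85,-70,70,0,56),box(-85,-75,-50,50,56,75),box(85,92,-25,25,20,80)]}
def place(P,x,y,a,z=0):
    c,s=np.cos(a),np.sin(a); return P@np.array([[c,-s,0],[s,c,0],[0,0,1]]).T+[x,y,z]
def render(n,parts,x,y,a,z,S=4):
    m=np.zeros((420*S,560*S),np.uint8)
    for P in parts:
        h=cv2.convexHull(((proj(n,place(P,x,y,a,z))+.5)*S).astype(np.float32))
        cv2.fillConvexPoly(m,h.astype(np.int32),1)
    return cv2.resize(m.astype(np.float32),(560,420),interpolation=cv2.INTER_AREA)
def fit(masks,parts,x,y,z,yaws):
    def cost(p):
        e=0
        for n,m in masks.items():
            r=render(n,parts,p[0],p[1],p[2],z); e+=np.abs(r-m).sum()/m.sum()
        return e
    best=None
    for a in yaws:
        r=minimize(cost,[x,y,a],method="Nelder-Mead",options=dict(initial_simplex=[[x,y,a],[x+.01,y,a],[x,y+.01,a],[x,y,a+.15]],xatol=1e-4,fatol=1e-4,maxiter=120))
        if best is None or r.fun<best.fun: best=r
    return best.x,best.fun
E
python3 - <<'E'
from h import *
ims={n:camera(n) for n in("top","side")}
for n in ims: cv2.imwrite(f"pics/raw_{n}.png",ims[n])
out={}
for l in ("mould_mid","lid_grip","case"):
    for n in ims:
        for k,r in enumerate(regions_of(l,n)):
            m=r["pixels"]; ys,xs=np.nonzero(m); print(l,n,k,round(r["confidence"],2),m.sum(),xs.mean().round(1),ys.mean().round(1),unproj(n,(xs.mean(),ys.mean()),.015).round(3))
            out[f"{l}|{n}|{k}"]=m
np.savez("m.npz",**out)
a=cv2.resize(ims["top"][200:260,90:160],(400,343));b=cv2.resize(ims["top"][160:320,280:450],(400,376))
b2=np.zeros((376,800,3),np.uint8);b2[:343,:400]=a;b2[:,400:]=b;cv2.imwrite("pics/crop1.png",b2)
E
```

```text
mould_mid top 0 0.76 489 123.6 229.4 [0.432 0.332 0.015]
mould_mid side 0 0.6 255 251.9 173.5 [0.433 0.326 0.015]
lid_grip top 0 0.72 1078 418.4 259.8 [ 0.356 -0.682  0.015]
lid_grip top 1 0.64 1674 314.3 217.8 [ 0.491 -0.321  0.015]
lid_grip top 2 0.57 2367 221.8 198.9 [0.548 0.001 0.015]
lid_grip top 3 0.55 1026 340.7 288.9 [ 0.25  -0.415  0.015]
lid_grip side 0 0.88 1999 253.2 371.4 [ 0.36  -0.705  0.015]
lid_grip side 1 0.71 1678 289.9 269.7 [ 0.491 -0.346  0.015]
lid_grip side 2 0.48 137 237.5 200.0 [0.365 0.107 0.015]
case top 0 0.67 2368 221.6 199.0 [0.547 0.001 0.015]
case side 0 0.74 2090 291.0 200.7 [0.553 0.069 0.015]
```

View pics/crop1.png

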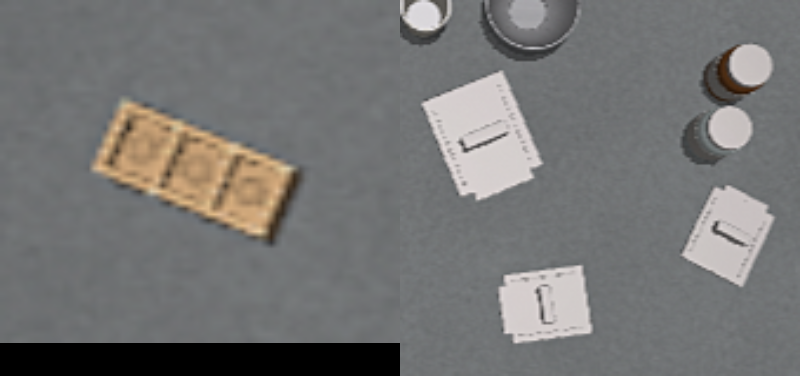

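The crop shows three wells in the mould (raw px 124,229). The lid at raw (314,218) is clearly the largest, and its tongue is at the lower end, toward the robot. Next I fit poses.

Run:
```python
from h import *
d=np.load("m.npz"); g=lambda l,a,b:{"top":d[f"{l}|top|{a}"].astype(float),"side":d[f"{l}|side|{b}"].astype(float)}
import itertools
res={}
for name,ms,x,y,z,yaws in (("mould",g("mould_mid",0,0),.432,.33,0,[0,.7,-.7,1.57,2.2]),
  ("lid",g("lid_grip",1,1),.491,-.33,0,[0.3,-.3,2.8,-2.8]),
  ("case",g("case",0,0),.545,.02,.030,[0.,.3,-.3,2.8])):
    for sub in (["top","side"],["top"],["side"]):
        r,f=fit({k:ms[k] for k in sub},MODELS[name],x,y,z,yaws); print(name,sub,r.round(4),round(f,3))
        if len(sub)==2: res[name]=(r,z)
for n in("top","side"):
    im=cv2.imread(f"pics/raw_{n}.png"); S=4; im=cv2.resize(im,None,fx=S,fy=S,interpolation=cv2.INTER_CUBIC)
    for k,(r,z) in res.items():
        for P in MODELS[k]:
            q=(proj(n,place(P,*r,z))+.5)*S
            for i,j in itertools.combinations(range(8),2):
                if bin(i^j).count("1")==1: cv2.line(im,tuple(int(v) for v in q[i]),tuple(int(v) for v in q[j]),(0,0,255),1)
    for k,(r,z) in res.items():
        c=((proj(n,[[r[0],r[1],z+.03]])[0])*S).astype(int); cr=im[max(0,c[1]-170):c[1]+170,max(0,c[0]-170):c[0]+170]
        cv2.imwrite(f"pics/ov_{n}_{k}.png",cr)
for n in("top","side"):
    cv2.imwrite(f"pics/ov_{n}.png",np.hstack([cv2.resize(cv2.imread(f"pics/ov_{n}_{k}.png"),(266,266)) if k=="mould" else cv2.resize(cv2.imread(f"pics/ov_{n}_{k}.png"),(266,266)) for k in res]))
cv2.imwrite("pics/ov.png",np.vstack([cv2.imread("pics/ov_top.png"),cv2.imread("pics/ov_side.png")]))
```

```text
mould ['top', 'side'] [0.4327 0.3316 1.2229] 0.165
mould ['top'] [0.4317 0.3315 1.221 ] 0.06
mould ['side'] [0.4334 0.3289 1.2222] 0.071Traceback (most recent call last):
  File "<stdin>", line 9, in <module>
  File "h.py", line 31, in fit
    r=minimize(cost,[x,y,a],method="Nelder-Mead",options=dict(initial_simplex=[[x,y,a],[x+.01,y,a],[x,y+.01,a],[x,y,a+.15]],xatol=1e-4,fatol=1e-4,maxiter=120))
    res = _minimize_neldermead(fun, x0, args, callback, bounds=bounds,
                               **options)
    fsim[j] = func(sim[j])
              ~~~~^^^^^^^^
    fx = function(np.copy(x), *(wrapper_args + args))
  File "h.py", line 27, in cost
    r=render(n,parts,p[0],p[1],p[2],z); e+=np.abs(r-m).sum()/m.sum()
  File "h.py", line 20, in render
    h=cv2.convexHull(((proj(n,place(P,x,y,a,z))+.5)*S).astype(np.float32))
                       ~~~~^^^^^^^^^^^^^^^^^^^^
  File "h.py", line 5, in proj
    c=get_calibration(n); q=np.atleast_2d(P)@np.array(c["R"]).T+np.array(c["t"]).ravel()
ValueError: time passes only in moves, steps and waits
```

```bash
python3 - <<'E'
from workcell import *
import numpy as np
np.savez("cal.npz",**{f"{n}_{k}":np.array(get_calibration(n)[k]) for n in("top","side") for k in("intrinsics","R","t")})
print(sense()["time_s"])
s=open("h.py").read()
s=s.replace("def proj","_d=np.load('cal.npz');_C={n:{k:_d[f'{n}_{k}'] for k in('intrinsics','R','t')} for n in('top','side')}\ndef get_calibration(n): return _C[n]\ndef proj",1)
open("h.py","w").write(s)
E
cat > fitall.py <<'E'
from h import *
d=np.load("m.npz"); g=lambda l,a,b:{"top":d[f"{l}|top|{a}"].astype(float),"side":d[f"{l}|side|{b}"].astype(float)}
import itertools
res={}
for name,ms,x,y,z,yaws in (("mould",g("mould_mid",0,0),.432,.33,0,[1.2]),
  ("lid",g("lid_grip",1,1),.491,-.33,0,[0.3,-.3,2.8,-2.8]),
  ("case",g("case",0,0),.545,.02,.030,[0.,.3,-.3,2.8])):
    for sub in (["top","side"],["top"],["side"]):
        r,f=fit({k:ms[k] for k in sub},MODELS[name],x,y,z,yaws); print(name,sub,r.round(4),round(f,3))
        if len(sub)==2: res[name]=(r,z)
for n in("top","side"):
    im=cv2.imread(f"pics/raw_{n}.png"); S=4; im=cv2.resize(im,None,fx=S,fy=S,interpolation=cv2.INTER_CUBIC)
    for k,(r,z) in res.items():
        for P in MODELS[k]:
            q=(proj(n,place(P,*r,z))+.5)*S
            for i,j in itertools.combinations(range(8),2):
                if bin(i^j).count("1")==1: cv2.line(im,tuple(int(v) for v in q[i]),tuple(int(v) for v in q[j]),(0,0,255),1)
    for k,(r,z) in res.items():
        c=((proj(n,[[r[0],r[1],z+.03]])[0])*S).astype(int); cr=im[max(0,c[1]-170):c[1]+170,max(0,c[0]-170):c[0]+170]
        cv2.imwrite(f"pics/ov_{n}_{k}.png",cr)
for n in("top","side"):
    cv2.imwrite(f"pics/ov_{n}.png",np.hstack([cv2.resize(cv2.imread(f"pics/ov_{n}_{k}.png"),(266,266)) for k in res]))
cv2.imwrite("pics/ov.png",np.vstack([cv2.imread("pics/ov_top.png"),cv2.imread("pics/ov_side.png")]))
E
python3 fitall.py
```

```text
0.5
mould ['top', 'side'] [0.4321 0.3315 1.2122] 0.169
mould ['top'] [0.4317 0.3315 1.2193] 0.06
mould ['side'] [0.4338 0.3292 1.2132] 0.078
lid ['top', 'side'] [ 0.492  -0.3247  0.4144] 0.117
lid ['top'] [ 0.4918 -0.3226  0.429 ] 0.055
lid ['side'] [ 0.4926 -0.3271  0.4148] 0.032
case ['top', 'side'] [ 0.5388 -0.0052  0.2878] 0.139
case ['top'] [ 0.5379 -0.0042  0.2891] 0.05
case ['side'] [ 0.5393 -0.0107  0.2859] 0.063
```

View pics/ov.png

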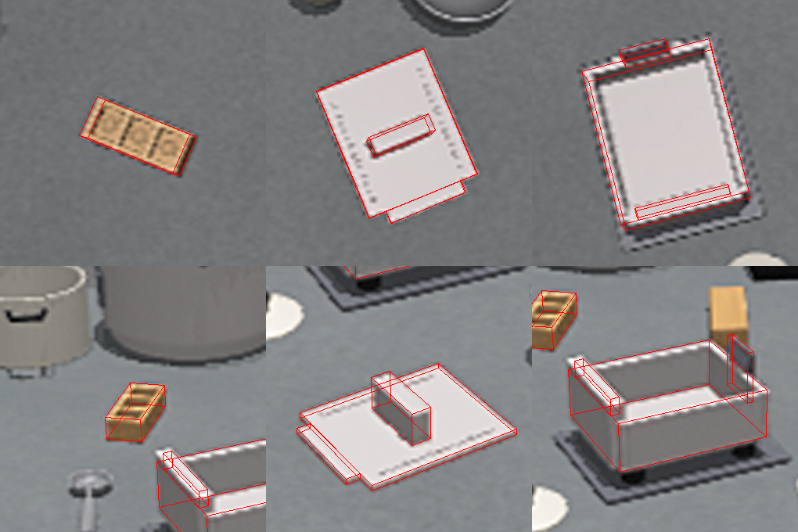

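play_rows([
  {"grip": 0,"delta_pos": [58,-40,0],"rotation": [0,0,0.18]},
  {"grip": 0,"delta_pos": [116,-80,0],"rotation": [0,0,0.36]},
  {"grip": 0,"delta_pos": [174,-120,0],"rotation": [0,0,0.54]},
  {"grip": 0,"delta_pos": [232,-160,-20],"rotation": [0,0,0.72]},
  {"grip": 0,"delta_pos": [289,-200,-50],"rotation": [0,0,0.9]},
  {"grip": 0,"delta_pos": [289,-200,-90],"rotation": [0,0,1.08]},
  {"grip": 0,"delta_pos": [289,-200,-110],"rotation": [0,0,1.26]},
  {"grip": 0,"delta_pos": [289,-200,-130],"rotation": [0,0,1.42]},
  {"grip": 0,"delta_pos": [289,-200,-130],"rotation": [0,0,1.48]},
  {"grip": 0,"delta_pos": [289,-200,-130],"rotation": [0,0,1.48]},
])

```text
time_s: 1.75
ee_pos: [0.4319, 0.331, 0.101]
orientation: [[-0.347, -0.938, -0.0], [-0.938, 0.347, -0.0], [0.0, 0.0, -1.0]]
ft_force: [0.4, 1.0, 0.3]
finger_gap: 1.0
```

Run:
```python
from h import *
s=sense(); print(s["time_s"],s["ee_pos"],s["orientation"].round(3).tolist(),s["ft_force"],s["joint_pos"])
t=camera("top");u=camera("side")
a=cv2.resize(t[180:280,80:180],(400,400),interpolation=2);b=cv2.resize(u[90:190,200:300],(400,400),interpolation=2)
cv2.imwrite("pics/a1.png",np.hstack([a,b]))
```

```text
1.75 [0.43189322 0.33098759 0.10100578] [[-0.347, -0.938, -0.0], [-0.938, 0.347, -0.0], [0.0, 0.0, -1.0]] [0.36967202 1.03901744 0.3010567 ] [ 5.18218438e-01  4.38613170e-01 -3.87751255e-01  7.44944192e-01
 -3.82456854e-06 -6.97828013e-01]
```

View pics/a1.png

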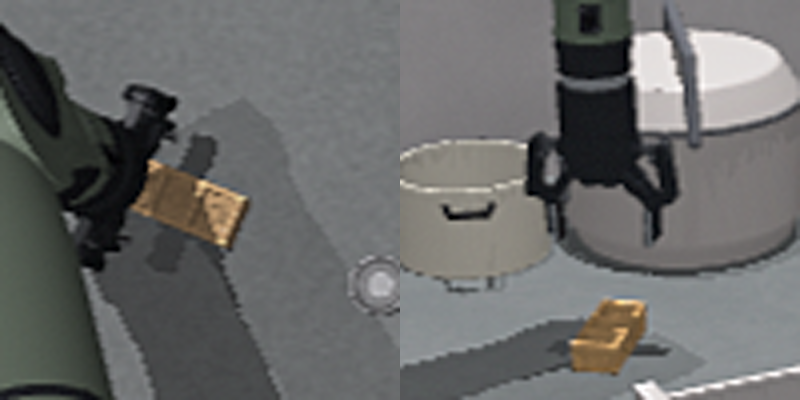

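The gripper is centred over the mould: the mould is at crop (195,200) in the top view, with the jaws across it. Descending and closing.

play_rows([
  {"grip": 0,"delta_pos": [0,0,-40],"rotation": [0,0,0]},
  {"grip": 0,"delta_pos": [0,0,-75],"rotation": [0,0,0]},
  {"grip": 0,"delta_pos": [0,0,-100],"rotation": [0,0,0]},
  {"grip": 0,"delta_pos": [0,0,-100],"rotation": [0,0,0]},
  {"grip": 0.8,"delta_pos": [0,0,-100],"rotation": [0,0,0]},
  {"grip": 0.8,"delta_pos": [0,0,-100],"rotation": [0,0,0]},
  {"grip": 0.8,"delta_pos": [0,0,-100],"rotation": [0,0,0]},
  {"grip": 0.8,"delta_pos": [0,0,-100],"rotation": [0,0,0]},
  {"grip": 0.8,"delta_pos": [0,0,-100],"rotation": [0,0,0]},
  {"grip": 0.8,"delta_pos": [0,0,-100],"rotation": [0,0,0]},
])

```text
time_s: 3.1
ee_pos: [0.4331, 0.3318, 0.0029]
orientation: [[-0.346, -0.938, 0.003], [-0.938, 0.346, 0.002], [-0.002, -0.002, -1.0]]
ft_force: [-0.2, -0.5, 5.9]
finger_gap: 0.528
```

play_rows([
  {"grip": 0.8,"delta_pos": [0,0,40],"rotation": [0,0,0]},
  {"grip": 0.8,"delta_pos": [0,0,95],"rotation": [0,0,0]},
  {"grip": 0.8,"delta_pos": [5,-20,150],"rotation": [0,0,-0.1]},
  {"grip": 0.8,"delta_pos": [20,-70,180],"rotation": [0,0,-0.25]},
  {"grip": 0.8,"delta_pos": [40,-125,190],"rotation": [0,0,-0.4]},
  {"grip": 0.8,"delta_pos": [58,-182,190],"rotation": [0,0,-0.55]},
  {"grip": 0.8,"delta_pos": [75,-238,190],"rotation": [0,0,-0.7]},
  {"grip": 0.8,"delta_pos": [92,-290,190],"rotation": [0,0,-0.85]},
  {"grip": 0.8,"delta_pos": [106,-337,190],"rotation": [0,0,-0.93]},
  {"grip": 0.8,"delta_pos": [106,-337,190],"rotation": [0,0,-0.93]},
])

```text
time_s: 4.35
ee_pos: [0.5389, -0.009, 0.1917]
orientation: [[-0.961, -0.278, 0.001], [-0.278, 0.961, -0.001], [-0.001, -0.001, -1.0]]
ft_force: [-0.5, 0.9, -0.9]
finger_gap: 0.528
```

Run:
```python
from h import *
s=sense(); print(s["time_s"],s["ee_pos"],s["orientation"].round(3).tolist(),s["ft_force"],s["joint_pos"],s["finger_gap"])
t=camera("top");u=camera("side")
a=cv2.resize(t[140:260,160:280],(400,400),interpolation=2);b=cv2.resize(u[90:240,220:370],(400,400),interpolation=2)
cv2.imwrite("pics/a2.png",np.hstack([a,b]))
```

```text
4.35 [ 0.53886839 -0.00904624  0.19171557] [[-0.961, -0.278, 0.001], [-0.278, 0.961, -0.001], [-0.001, -0.001, -1.0]] [-0.54847853  0.90917081 -0.89512537] [-1.53481742e-01  3.34777609e-01 -2.86343341e-01  9.48137304e-01
 -5.19685847e-04 -4.35316514e-01] 0.5278785811928441
```

View pics/a2.png

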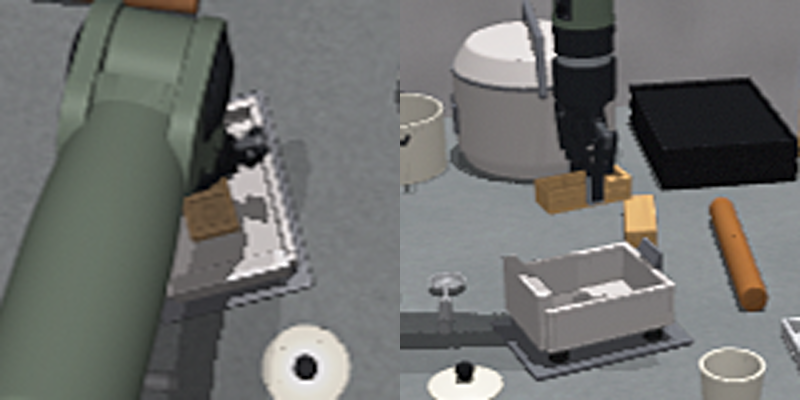

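The mould hangs level over the middle of the open case. Lowering now, slowly near the floor.

play_rows([
  {"grip": 0.8,"delta_pos": [0,3,-50],"rotation": [0,0,0]},
  {"grip": 0.8,"delta_pos": [0,3,-95],"rotation": [0,0,0]},
  {"grip": 0.8,"delta_pos": [0,3,-130],"rotation": [0,0,0]},
  {"grip": 0.8,"delta_pos": [0,3,-143],"rotation": [0,0,0]},
  {"grip": 0.8,"delta_pos": [0,3,-148],"rotation": [0,0,0]},
  {"grip": 0.8,"delta_pos": [0,3,-151],"rotation": [0,0,0]},
  {"grip": 0.8,"delta_pos": [0,3,-151],"rotation": [0,0,0]},
])

```text
time_s: 5.32
ee_pos: [0.5387, -0.0028, 0.0412]
orientation: [[-0.959, -0.283, 0.002], [-0.283, 0.959, -0.0], [-0.002, -0.001, -1.0]]
ft_force: [-0.2, 0.4, -0.8]
finger_gap: 0.524
```

play_rows([
  {"grip": 0.8,"delta_pos": [0,0,-1],"rotation": [0,0,0]},
  {"grip": 0.8,"delta_pos": [0,0,-2],"rotation": [0,0,0]},
  {"grip": 0.8,"delta_pos": [0,0,-3],"rotation": [0,0,0]},
  {"grip": 0.8,"delta_pos": [0,0,-3],"rotation": [0,0,0]},
])

```text
time_s: 5.82
ee_pos: [0.5381, -0.003, 0.0377]
orientation: [[-0.959, -0.283, 0.0], [-0.283, 0.959, -0.0], [-0.0, -0.0, -1.0]]
ft_force: [-1.2, -0.2, 4.4]
finger_gap: 0.528
```

play_rows([
  {"grip": 0.8,"delta_pos": [0,0,1],"rotation": [0,0,0]},
  {"grip": 0.8,"delta_pos": [0,0,1],"rotation": [0,0,0]},
  {"grip": 0.35,"delta_pos": [0,0,1],"rotation": [0,0,0]},
  {"grip": 0.35,"delta_pos": [0,0,1],"rotation": [0,0,0]},
  {"grip": 0.3,"delta_pos": [0,0,1],"rotation": [0,0,0]},
  {"grip": 0.3,"delta_pos": [0,0,20],"rotation": [0,0,0]},
  {"grip": 0.3,"delta_pos": [0,0,60],"rotation": [0,0,0]},
  {"grip": 0.3,"delta_pos": [0,0,120],"rotation": [0,0,0]},
  {"grip": 0.3,"delta_pos": [0,-40,170],"rotation": [0,0,0]},
  {"grip": 0,"delta_pos": [0,-95,190],"rotation": [0,0,-0.1]},
])

```text
time_s: 7.08
ee_pos: [0.5395, -0.0982, 0.2309]
orientation: [[-0.982, -0.187, 0.005], [-0.187, 0.982, -0.001], [-0.005, -0.002, -1.0]]
ft_force: [1.0, -0.6, -1.1]
finger_gap: 0.889
```

play_rows([
  {"grip": 0,"delta_pos": [-12,-60,0],"rotation": [0,0,-0.18]},
  {"grip": 0,"delta_pos": [-24,-120,0],"rotation": [0,0,-0.36]},
  {"grip": 0,"delta_pos": [-36,-180,0],"rotation": [0,0,-0.54]},
  {"grip": 0,"delta_pos": [-47,-227,0],"rotation": [0,0,-0.72]},
  {"grip": 0,"delta_pos": [-47,-227,-40],"rotation": [0,0,-0.9]},
  {"grip": 0,"delta_pos": [-47,-227,-80],"rotation": [0,0,-1.08]},
  {"grip": 0,"delta_pos": [-47,-227,-110],"rotation": [0,0,-1.25]},
  {"grip": 0,"delta_pos": [-47,-227,-130],"rotation": [0,0,-1.34]},
  {"grip": 0,"delta_pos": [-47,-227,-130],"rotation": [0,0,-1.34]},
])

```text
time_s: 8.2
ee_pos: [0.4897, -0.3239, 0.0956]
orientation: [[-0.407, 0.913, -0.003], [0.913, 0.407, 0.003], [0.003, -0.002, -1.0]]
ft_force: [0.3, 0.3, 0.5]
finger_gap: 0.999
```

Run:
```python
from h import *
s=sense(); print(s["time_s"],s["ee_pos"],s["orientation"].round(3).tolist(),s["ft_force"],s["joint_pos"],s["finger_gap"])
t=camera("top");u=camera("side")
cv2.imwrite("pics/raw_top3.png",t);cv2.imwrite("pics/raw_side3.png",u)
a=cv2.resize(t[140:280,180:360],(400,312),interpolation=2);b=cv2.resize(u[140:320,220:370],(400,480),interpolation=2)
c=np.zeros((480,800,3),np.uint8);c[:312,:400]=a;c[:,400:]=b
cv2.imwrite("pics/a3.png",c)
```

```text
8.2 [ 0.48965702 -0.32385919  0.09560793] [[-0.407, 0.913, -0.003], [0.913, 0.407, 0.003], [0.003, -0.002, -1.0]] [0.33349369 0.34669531 0.53596615] [-7.10051985e-01  5.15888336e-01 -2.71070229e-01  7.87670066e-01
  9.21000815e-06  4.41757956e-01] 0.9992436203465803
```

View pics/a3.png

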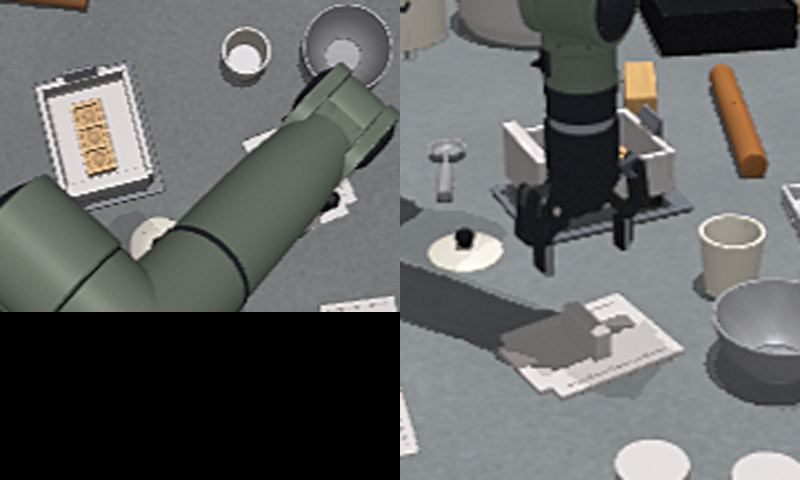

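The mould lies flat in the case with its wells up (crop 95,135). The jaws straddle the lid's bar.

play_rows([
  {"grip": 0,"delta_pos": [1,0,-45],"rotation": [0,0,0]},
  {"grip": 0,"delta_pos": [1,0,-75],"rotation": [0,0,0]},
  {"grip": 0,"delta_pos": [1,0,-85],"rotation": [0,0,0]},
  {"grip": 0,"delta_pos": [1,0,-85],"rotation": [0,0,0]},
])

```text
time_s: 8.8
ee_pos: [0.4923, -0.3252, 0.0129]
orientation: [[-0.406, 0.914, 0.0], [0.914, 0.406, -0.0], [-0.001, 0.0, -1.0]]
ft_force: [0.7, -0.4, 0.5]
finger_gap: 1.003
```

play_rows([
  {"grip": 0,"delta_pos": [0,0,-3],"rotation": [0,0,0]},
  {"grip": 0.95,"delta_pos": [0,0,-3],"rotation": [0,0,0]},
  {"grip": 0.95,"delta_pos": [0,0,-3],"rotation": [0,0,0]},
  {"grip": 0.95,"delta_pos": [0,0,-3],"rotation": [0,0,0]},
  {"grip": 0.95,"delta_pos": [0,0,-3],"rotation": [0,0,0]},
  {"grip": 0.95,"delta_pos": [0,0,-3],"rotation": [0,0,0]},
  {"grip": 0.95,"delta_pos": [0,0,-3],"rotation": [0,0,0]},
  {"grip": 0.95,"delta_pos": [0,0,-3],"rotation": [0,0,0]},
])

```text
time_s: 9.8
ee_pos: [0.4921, -0.3251, 0.0096]
orientation: [[-0.406, 0.914, 0.0], [0.914, 0.406, -0.0], [-0.001, 0.0, -1.0]]
ft_force: [-0.3, 0.2, 5.3]
finger_gap: 0.224
```

Run:
```python
from h import *
s=sense(); print(s["time_s"],s["ee_pos"],s["orientation"].round(4).tolist(),s["ft_force"],s["wrist_torque"],s["finger_gap"])
u=camera("side");t=camera("top")
cv2.imwrite("pics/raw_top4.png",t);cv2.imwrite("pics/raw_side4.png",u)
cv2.imwrite("pics/a4.png",np.hstack([cv2.resize(u[220:320,230:350],(400,333),interpolation=2),cv2.resize(t[160:280,190:334],(400,333),interpolation=2)]))
r=regions_of("case","top"); print([(round(q["confidence"],2),q["pixels"].sum()) for q in r])
np.savez("m4.npz",top=r[0]["pixels"],side=regions_of("case","side")[0]["pixels"])
```

```text
9.8 [ 0.49212111 -0.32507086  0.0096308 ] [[-0.406, 0.9139, 0.0005], [0.9139, 0.406, -0.0004], [-0.0006, 0.0002, -1.0]] [-0.33960226  0.19095863  5.27106674] [0.04507822 0.08881387 0.06176238] 0.22387831627626362
[(0.85, np.int64(1430)), (0.32, np.int64(264))]
```

View pics/a4.png

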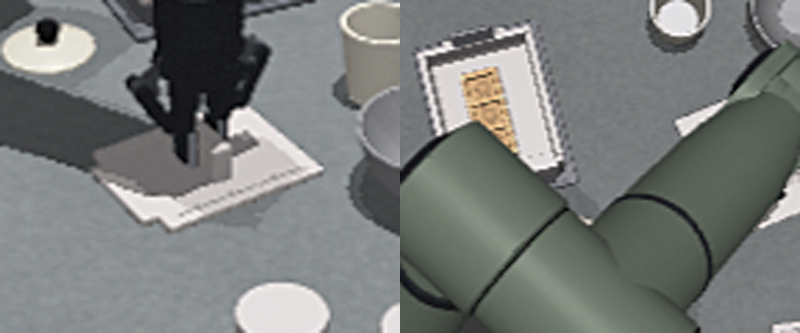

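```bash
cat > tgt.py <<'E'
import numpy as np
from scipy.spatial.transform import Rotation as R
def case_pose(): return np.array([.5388,-.0055]),.2878,.029
def tcp_target(tx,ty,tz,th,g=9.6,cp=None):
    # tongue lower end edge at case frame (tx,ty,tz) mm, tilt th front-up -> TCP world (m), orientation
    o,a,z0=cp or case_pose()
    RC=R.from_euler("z",a); RL=RC*R.from_rotvec([0,-th,0])
    T=np.array([*o,z0])+RC.apply(np.array([tx,ty,tz])/1000)
    P=T+RL.apply(np.array([84,0,g])/1000)
    return P,(RL*R.from_matrix(np.array([[0,1,0],[1,0,0],[0,0,-1.]]))).as_matrix()
def delta(P,M,pos,ori):
    return ((P-pos)*1000).round(1),(R.from_matrix(M)*R.from_matrix(ori).inv()).as_rotvec().round(4)
E
python3 - <<'E'
from tgt import *
from workcell import sense
s=sense()
for tx,tz in((-69,118),(-69,58.5),(-83,58.5)):
    P,M=tcp_target(tx,0,tz,.175); print(P.round(4),*delta(P,M,s["ee_pos"],s["orientation"]))
E
```

```text
[ 0.5504 -0.0021  0.1711] [ 58.2 323.  161.4] [ 0.061  -0.1638 -0.1298]
[ 0.5504 -0.0021  0.1116] [ 58.2 323.  101.9] [ 0.061  -0.1638 -0.1298]
[ 0.5369 -0.0061  0.1116] [ 44.8 319.  101.9] [ 0.061  -0.1638 -0.1298]
```

play_rows([
  {"grip": 0.95,"delta_pos": [0,0,20],"rotation": [0,0,0]},
  {"grip": 0.95,"delta_pos": [0,0,70],"rotation": [0,0,0]},
  {"grip": 0.95,"delta_pos": [2,12,125],"rotation": [0,0,0]},
  {"grip": 0.95,"delta_pos": [11,60,161],"rotation": [0.01,-0.03,-0.03]},
  {"grip": 0.95,"delta_pos": [21,115,170],"rotation": [0.02,-0.06,-0.05]},
  {"grip": 0.95,"delta_pos": [31,170,170],"rotation": [0.03,-0.09,-0.08]},
  {"grip": 0.95,"delta_pos": [41,225,170],"rotation": [0.045,-0.12,-0.1]},
  {"grip": 0.95,"delta_pos": [51,280,165],"rotation": [0.061,-0.164,-0.13]},
  {"grip": 0.95,"delta_pos": [58,323,161],"rotation": [0.061,-0.164,-0.13]},
  {"grip": 0.95,"delta_pos": [58,323,161],"rotation": [0.061,-0.164,-0.13]},
])

```text
time_s: 11.25
ee_pos: [0.5486, 0.0011, 0.1691]
orientation: [[-0.288, 0.943, 0.164], [0.957, 0.284, 0.052], [0.002, 0.172, -0.985]]
ft_force: [-0.2, -0.7, -1.1]
finger_gap: 0.226
```

```bash
cat > look.py <<'E'
import sys,itertools
from h import *; from tgt import *
s=sense(); print(s["time_s"],s["ee_pos"].round(4),s["orientation"].round(3).tolist(),s["ft_force"].round(1),s["wrist_torque"].round(2),s["finger_gap"])
tag=sys.argv[1]
u=camera("side");t=camera("top");cv2.imwrite(f"pics/raw_top{tag}.png",t);cv2.imwrite(f"pics/raw_side{tag}.png",u)
# lid pose from TCP
M=s["orientation"]; RL=M@np.array([[0,1,0],[1,0,0],[0,0,-1.]]).T; O=s["ee_pos"]-RL@[0,0,.0096]
o,a,z0=case_pose()
out=[]
for n,im,cr in(("side",u,(130,250,230,350)),("top",t,(140,260,160,280))):
    S=5; ov=cv2.resize(im,None,fx=S,fy=S,interpolation=cv2.INTER_CUBIC)
    base=ov.copy()
    sets=[((0,0,255),[P@RL.T+O for P in MODELS["lid"][:2]]),((0,160,0),[place(P,*o,a,z0) for P in MODELS["case"]])]
    for col,Ps in sets:
        for P in Ps:
            q=(proj(n,P)+.5)*S
            for i,j in itertools.combinations(range(8),2):
                if bin(i^j).count("1")==1: cv2.line(ov,tuple(int(v) for v in q[i]),tuple(int(v) for v in q[j]),col,1)
    sl=(slice(cr[0]*S,cr[1]*S),slice(cr[2]*S,cr[3]*S))
    out.append(cv2.resize(ov[sl],(400,400)) if len(sys.argv)<3 else (cv2.resize(ov[sl],(600,600)),cv2.resize(base[sl],(600,600))))
if len(sys.argv)<3: cv2.imwrite(f"pics/a{tag}.png",np.hstack(out))
else:
    cv2.imwrite(f"pics/a{tag}.png",out[0][0]);cv2.imwrite(f"pics/b{tag}.png",out[0][1])
P,M2=tcp_target(-69,0,58.5,.175); print(*delta(P,M2,s["ee_pos"],M))
E
python3 look.py 5
```

```text
11.25 [0.5486 0.0011 0.1691] [[-0.288, 0.943, 0.164], [0.957, 0.284, 0.052], [0.002, 0.172, -0.985]] [-0.2 -0.7 -1.1] [-0.12  0.17  0.  ] 0.22566925288484366
[  1.7  -3.2 -57.5] [-0.0013 -0.0028 -0.0048]
```

View pics/a5.png

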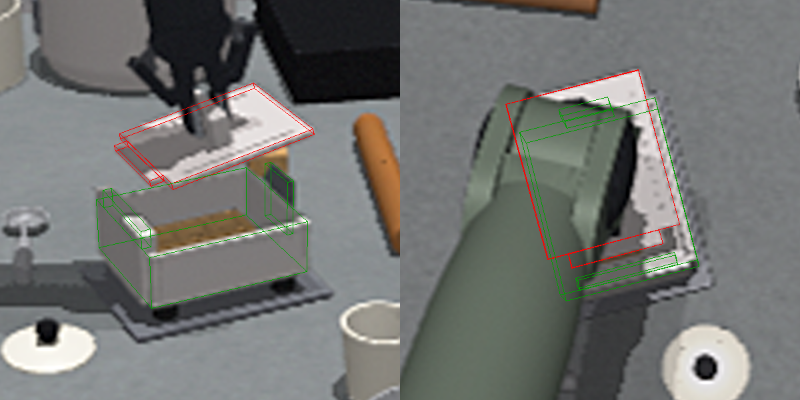

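Run:
```python
import itertools
from h import *; from tgt import *
s=sense()
M=s["orientation"]; RL=M@np.array([[0,1,0],[1,0,0],[0,0,-1.]]).T; O=s["ee_pos"]-RL@[0,0,.0096]
o,a,z0=case_pose(); outs=[]
for n,(r0,r1,c0,c1) in(("top",(155,235,215,265)),("side",(150,230,255,335))):
    im=cv2.imread(f"pics/raw_{n}5.png"); S=8
    ov=cv2.resize(im,None,fx=S,fy=S,interpolation=cv2.INTER_LINEAR)
    for col,Ps in [((0,0,255),[P@RL.T+O for P in MODELS["lid"][:2]]),((0,160,0),[place(P,*o,a,z0) for P in MODELS["case"]])]:
        for P in Ps:
            q=(proj(n,P)+.5)*S
            for i,j in itertools.combinations(range(8),2):
                if bin(i^j).count("1")==1: cv2.line(ov,tuple(int(v) for v in q[i]),tuple(int(v) for v in q[j]),col,1)
    c=ov[r0*S:r1*S,c0*S:c1*S]; outs.append(cv2.resize(c,(int(c.shape[1]*560/c.shape[0]),560)))
x=np.hstack(outs);print(x.shape); cv2.imwrite("pics/z5.png",x[:, :800] if x.shape[1]<=800 else cv2.resize(x,(800,int(560*800/x.shape[1]))))
```

```text
(560, 910, 3)
```

View pics/z5.png

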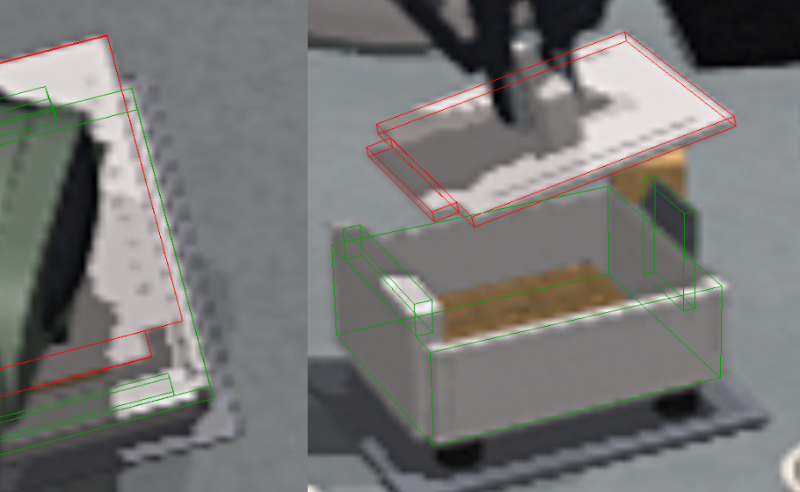

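The lid overlay matches the picture in both views (tongue end at side px ~(440,212), top px ~(150,360)). The case overlay matches to about 1 px. Lowering short of the slot.

play_rows([
  {"grip": 0.95,"delta_pos": [0,0,-25],"rotation": [0,0,0]},
  {"grip": 0.95,"delta_pos": [0,0,-45],"rotation": [0,0,0]},
  {"grip": 0.95,"delta_pos": [0,0,-54],"rotation": [0,0,0]},
  {"grip": 0.95,"delta_pos": [0,0,-56],"rotation": [0,0,0]},
  {"grip": 0.95,"delta_pos": [0,0,-56],"rotation": [0,0,0]},
])

```text
time_s: 11.98
ee_pos: [0.5504, -0.0024, 0.1148]
orientation: [[-0.283, 0.944, 0.167], [0.959, 0.279, 0.05], [0.0, 0.175, -0.985]]
ft_force: [0.4, 0.3, -1.3]
finger_gap: 0.226
```

```bash
cat > zoom.py <<'E'
import itertools,sys
from h import *; from tgt import *
tag=sys.argv[1]
s=sense(); print(s["time_s"],s["ee_pos"].round(4),s["orientation"].round(3).tolist(),s["ft_force"].round(1),s["wrist_torque"].round(2),s["finger_gap"])
M=s["orientation"]; RL=M@np.array([[0,1,0],[1,0,0],[0,0,-1.]]).T; O=s["ee_pos"]-RL@[0,0,.0096]
o,a,z0=case_pose()
RC=R.from_euler("z",-a); print("tongue in case mm",(RC.apply(O+RL@[-.084,0,0]-[*o,z0])*1000).round(1),"front bottom",(RC.apply(O+RL@[.083,0,0]-[*o,z0])*1000).round(1))
n="side";im=camera(n);cv2.imwrite(f"pics/raw_{n}{tag}.png",im); S=8
b=cv2.resize(im,None,fx=S,fy=S,interpolation=cv2.INTER_LINEAR);ov=b.copy()
for col,Ps in [((0,0,255),[P@RL.T+O for P in MODELS["lid"][:2]]),((0,160,0),[place(P,*o,a,z0) for P in MODELS["case"]])]:
    for P in Ps:
        q=(proj(n,P)+.5)*S
        for i,j in itertools.combinations(range(8),2):
            if bin(i^j).count("1")==1: cv2.line(ov,tuple(int(v) for v in q[i]),tuple(int(v) for v in q[j]),col,1)
r0,r1,c0,c1=[int(v) for v in sys.argv[2:6]] if len(sys.argv)>5 else (165,225,255,335)
f=lambda x:cv2.resize(x[r0*S:r1*S,c0*S:c1*S],(400,int(400*(r1-r0)/(c1-c0))))
if "v" in sys.argv: f=lambda x:cv2.resize(x[r0*S:r1*S,c0*S:c1*S],(700,int(700*(r1-r0)/(c1-c0))))[:298]
cv2.imwrite(f"pics/z{tag}.png",np.hstack([f(b),f(ov)]) if "v" not in sys.argv else np.vstack([f(b),f(ov)]))
E
python3 zoom.py 6
```

```text
11.975 [ 0.5504 -0.0024  0.1148] [[-0.283, 0.944, 0.167], [0.959, 0.279, 0.05], [0.0, 0.175, -0.985]] [ 0.4  0.3 -1.3] [-0.12  0.19  0.02] 0.22564973850180767
tongue in case mm [-69.1  -0.2  61.7] front bottom [95.4 -0.4 90.8]
```

View pics/z6.png

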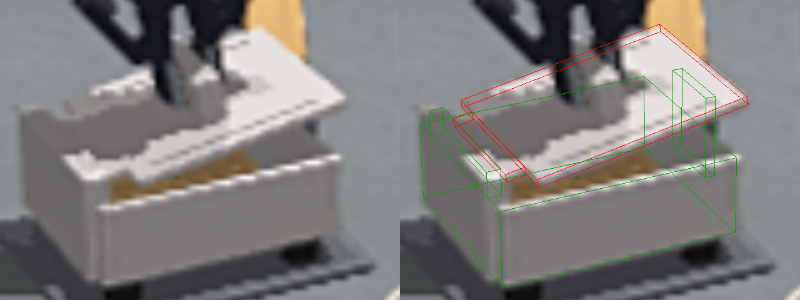

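Lid tongue (red end at ~(505,180)) sits just before the lip, and the fits agree with the picture. Going 3 mm down, then sliding in.

play_rows([
  {"grip": 0.95,"delta_pos": [0,0,-3],"rotation": [0,0,0]},
  {"grip": 0.95,"delta_pos": [-3,-1,-3],"rotation": [0,0,0]},
  {"grip": 0.95,"delta_pos": [-6,-2,-3],"rotation": [0,0,0]},
  {"grip": 0.95,"delta_pos": [-9,-2.7,-3],"rotation": [0,0,0]},
  {"grip": 0.95,"delta_pos": [-11,-3.3,-3],"rotation": [0,0,0]},
  {"grip": 0.95,"delta_pos": [-11,-3.3,-3],"rotation": [0,0,0]},
])

```text
time_s: 12.78
ee_pos: [0.5387, -0.0052, 0.1113]
orientation: [[-0.284, 0.944, 0.167], [0.959, 0.279, 0.05], [0.001, 0.174, -0.985]]
ft_force: [-0.5, -0.1, -1.8]
finger_gap: 0.23
```

```bash
python3 zoom.py 7
```

```text
12.775 [ 0.5387 -0.0052  0.1113] [[-0.284, 0.944, 0.167], [0.959, 0.279, 0.05], [0.001, 0.174, -0.985]] [-0.5 -0.1 -1.8] [-0.06  0.25  0.  ] 0.23012397559293757
tongue in case mm [-81.    0.3  58.3] front bottom [83.4  0.3 87.3]
```

View pics/z7.png

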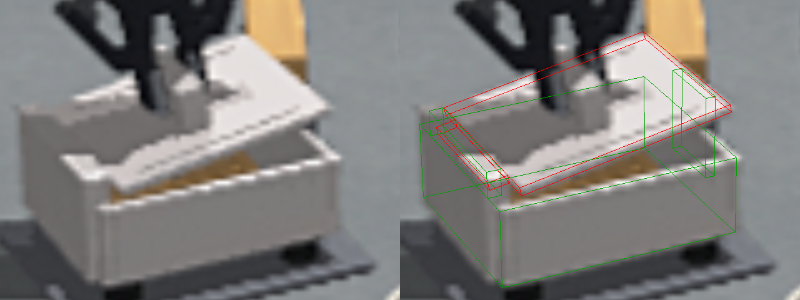

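The tongue is hidden under the lip (80,165), with no contact force. Feeling for the back wall.

play_rows([
  {"grip": 0.95,"delta_pos": [-1,-0.3,0],"rotation": [0,0,0]},
  {"grip": 0.95,"delta_pos": [-2,-0.6,0],"rotation": [0,0,0]},
  {"grip": 0.95,"delta_pos": [-2,-0.6,0],"rotation": [0,0,0]},
])

```text
time_s: 13.2
ee_pos: [0.5369, -0.0058, 0.1113]
orientation: [[-0.284, 0.944, 0.167], [0.959, 0.279, 0.05], [0.001, 0.174, -0.985]]
ft_force: [0.7, 0.0, -1.9]
finger_gap: 0.225
```

play_rows([
  {"grip": 0.95,"delta_pos": [-1,-0.3,0],"rotation": [0,0,0]},
  {"grip": 0.95,"delta_pos": [-2,-0.6,0],"rotation": [0,0,0]},
  {"grip": 0.95,"delta_pos": [-2,-0.6,0],"rotation": [0,0,0]},
])

```text
time_s: 13.58
ee_pos: [0.5364, -0.0061, 0.1119]
orientation: [[-0.284, 0.944, 0.17], [0.959, 0.279, 0.051], [0.001, 0.177, -0.984]]
ft_force: [4.5, 1.6, -3.6]
finger_gap: 0.223
```

```bash
sed -i 's/\[.5388,-.0055\]/[.5404,-.0050]/' tgt.py
python3 - <<'E'
from tgt import *
from workcell import sense
M0=tcp_target(0,0,0,.175)[1]; pos=np.array([.5349,-.0064,.1113])
for th,tz in((.175,58.5),(.15,58),(.13,58),(.11,57.5),(.09,57)):
    P,M=tcp_target(-83.8,0,tz,th); print(th,P.round(4),*delta(P,M,pos,M0))
E
```

```text
0.175 [ 0.5378 -0.0058  0.1116] [2.9 0.6 0.3] [0. 0. 0.]
0.15 [ 0.5383 -0.0056  0.109 ] [ 3.4  0.8 -2.3] [-0.0071  0.024   0.    ]
0.13 [ 0.5387 -0.0055  0.1074] [ 3.8  0.9 -3.9] [-0.0128  0.0431 -0.    ]
0.11 [ 0.5391 -0.0054  0.1053] [ 4.2  1.  -6. ] [-0.0184  0.0623 -0.    ]
0.09 [ 0.5394 -0.0053  0.1031] [ 4.5  1.1 -8.2] [-0.0241  0.0815  0.    ]
```

play_rows([
  {"grip": 0.95,"delta_pos": [2.9,0.7,0],"rotation": [0,0,0]},
  {"grip": 0.95,"delta_pos": [3.4,0.8,-2.3],"rotation": [-0.007,0.024,0]},
  {"grip": 0.95,"delta_pos": [3.8,0.9,-4],"rotation": [-0.013,0.043,0]},
  {"grip": 0.95,"delta_pos": [4.2,1,-6],"rotation": [-0.018,0.062,0]},
  {"grip": 0.95,"delta_pos": [4.5,1.1,-8.2],"rotation": [-0.024,0.081,0]},
  {"grip": 0.95,"delta_pos": [4.5,1.1,-8.2],"rotation": [-0.024,0.081,0]},
])

```text
time_s: 14.32
ee_pos: [0.5393, -0.0053, 0.103]
orientation: [[-0.284, 0.955, 0.085], [0.959, 0.283, 0.026], [0.0, 0.089, -0.996]]
ft_force: [-1.8, -0.9, 3.1]
finger_gap: 0.228
```

```bash
python3 zoom.py 8
```

```text
14.325 [ 0.5393 -0.0053  0.103 ] [[-0.284, 0.955, 0.085], [0.959, 0.283, 0.026], [0.0, 0.089, -0.996]] [-1.8 -0.9  3.1] [-0.12  0.37 -0.1 ] 0.22784670017488903
tongue in case mm [-83.9   0.   57. ] front bottom [82.4  0.  71.8]
```

View pics/z8.png

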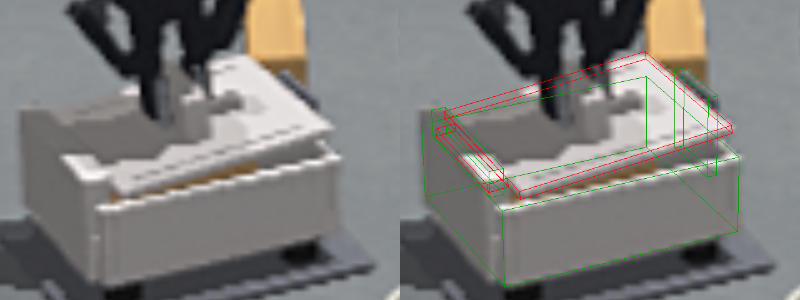

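The lid front now rests on the catch and the tongue is under the lip. Releasing and rising.

play_rows([
  {"grip": 0.7,"delta_pos": [0,0,0],"rotation": [0,0,0]},
  {"grip": 0.4,"delta_pos": [0,0,0],"rotation": [0,0,0]},
  {"grip": 0.4,"delta_pos": [0,0,0],"rotation": [0,0,0]},
  {"grip": 0.4,"delta_pos": [-1,0,15],"rotation": [0,0,0]},
  {"grip": 0.4,"delta_pos": [-4,-1,50],"rotation": [0,0,0]},
  {"grip": 0.2,"delta_pos": [-4,-1,100],"rotation": [0,0,0]},
  {"grip": 0,"delta_pos": [-4,-1,120],"rotation": [0,0,0]},
])

```text
time_s: 15.25
ee_pos: [0.537, -0.0065, 0.2274]
orientation: [[-0.284, 0.954, 0.092], [0.959, 0.283, 0.025], [-0.002, 0.095, -0.995]]
ft_force: [-0.5, -0.5, 0.4]
finger_gap: 0.984
```

```bash
python3 zoom.py 9
python3 - <<'E'
from tgt import *
from workcell import sense
s=sense(); print(s["joint_pos"])
o,a,z0=case_pose()
for x in (74,76):
    T=np.array([*o,0])+R.from_euler("z",a).apply([x/1000,0,0]); T[2]=.16
    RT=R.from_euler("z",a)*R.from_matrix(np.array([[-1,0,0],[0,1,0],[0,0,-1.]]))
    print(T,*delta(T,RT.as_matrix(),s["ee_pos"],s["orientation"]), R.from_matrix(s["orientation"]).as_euler("zyx"))
E
```

```text
15.25 [ 0.537  -0.0065  0.2274] [[-0.284, 0.954, 0.092], [0.959, 0.283, 0.025], [-0.002, 0.095, -0.995]] [-0.5 -0.5  0.4] [-0.06  0.05  0.03] 0.9841917459586603
tongue in case mm [-86.4  -0.5 180.8] front bottom [ 79.8  -0.5 196.8]
[-0.17279185  0.23526415 -0.32889756  0.917871    0.04074863  1.11190426]
[0.61135643 0.01600441 0.16      ] [ 73.5  22.6 -69. ] [-0.0937  0.0546  1.5693] [-1.85988816  0.09439878 -3.1165767 ]
[0.61327417 0.0165721  0.16      ] [ 75.4  23.2 -69. ] [-0.0937  0.0546  1.5693] [-1.85988816  0.09439878 -3.1165767 ]
```

View pics/z9.png

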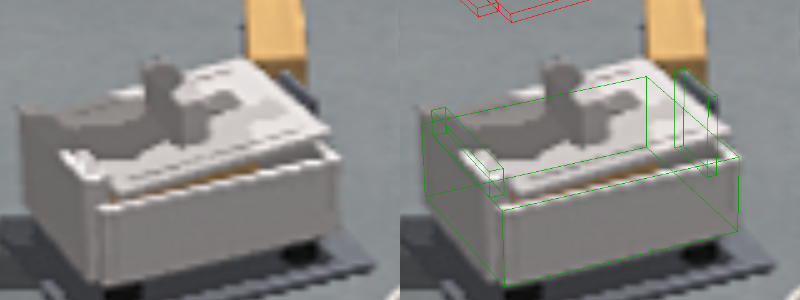

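play_rows([
  {"grip": 0,"delta_pos": [15,5,0],"rotation": [-0.01,0.006,0.17]},
  {"grip": 0,"delta_pos": [30,10,0],"rotation": [-0.021,0.012,0.35]},
  {"grip": 0,"delta_pos": [45,14,0],"rotation": [-0.031,0.018,0.52]},
  {"grip": 0,"delta_pos": [60,18,0],"rotation": [-0.042,0.024,0.7]},
  {"grip": 0,"delta_pos": [74,23,0],"rotation": [-0.052,0.03,0.87]},
  {"grip": 0,"delta_pos": [74,23,0],"rotation": [-0.063,0.036,1.05]},
  {"grip": 0,"delta_pos": [74,23,-20],"rotation": [-0.073,0.043,1.22]},
  {"grip": 0,"delta_pos": [74,23,-50],"rotation": [-0.084,0.049,1.4]},
  {"grip": 0,"delta_pos": [74,23,-90],"rotation": [-0.094,0.055,1.57]},
  {"grip": 0,"delta_pos": [74,23,-90],"rotation": [-0.094,0.055,1.57]},
])

```text
time_s: 16.55
ee_pos: [0.6065, 0.0171, 0.1301]
orientation: [[-0.959, -0.282, -0.008], [-0.282, 0.959, -0.008], [0.01, -0.005, -1.0]]
ft_force: [-1.4, 0.0, 0.5]
finger_gap: 1.001
```

```bash
sed -i 's/,O+RL/,O+RL/' zoom.py; python3 zoom.py 10 130 220 245 365
python3 - <<'E'
from tgt import *
from workcell import sense
s=sense(); o,a,z0=case_pose()
print("tcp in case",R.from_euler("z",-a).apply(s["ee_pos"]-[*o,z0])*1000,s["joint_pos"])
RT=R.from_euler("z",a)*R.from_matrix(np.array([[-1,0,0],[0,1,0],[0,0,-1.]])); print(delta(s["ee_pos"],RT.as_matrix(),s["ee_pos"],s["orientation"]))
E
```

```text
16.55 [0.6065 0.0171 0.1301] [[-0.959, -0.282, -0.008], [-0.282, 0.959, -0.008], [0.01, -0.005, -1.0]] [-1.4  0.   0.5] [-0.01  0.04 -0.06] 1.0005368529501097
tongue in case mm [ 69.5 -81.6  91.9] front bottom [69.7 85.4 91.1]
tcp in case [ 71.18485525   1.77679991 103.30740362] [-0.08931264  0.51376537 -0.1675369   0.89326367 -0.00828328 -0.37461103]
(array([0., 0., 0.]), array([ 0.0079, -0.0045,  0.0025]))
```

View pics/z10.png

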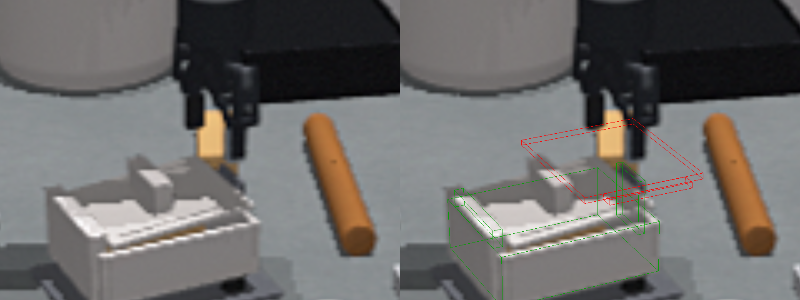

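play_rows([
  {"grip": 0,"delta_pos": [1,-1,-20],"rotation": [0,0,0]},
  {"grip": 0,"delta_pos": [1,-1,-33],"rotation": [0,0,0]},
  {"grip": 0,"delta_pos": [1,-1,-35],"rotation": [0,0,0]},
  {"grip": 0,"delta_pos": [1,-1,-35],"rotation": [0,0,0]},
])

```text
time_s: 17.1
ee_pos: [0.6108, 0.0157, 0.0988]
orientation: [[-0.959, -0.284, -0.0], [-0.284, 0.959, -0.008], [0.003, -0.008, -1.0]]
ft_force: [0.6, -1.0, 0.6]
finger_gap: 1.007
```

```bash
cat > st.py <<'E'
from tgt import *
from workcell import sense
s=sense(); o,a,z0=case_pose()
print("tcp in case",(R.from_euler("z",-a).apply(s["ee_pos"]-[*o,z0])*1000).round(1),s["ft_force"],s["time_s"])
E
python3 st.py
```

```text
tcp in case [73.4 -0.1 69.8] [ 0.62598028 -1.00697716  0.64636058] 17.1
```

play_rows([
  {"grip": 0,"delta_pos": [2,0.6,-2],"rotation": [0,0,0]},
  {"grip": 0,"delta_pos": [2,0.6,-4],"rotation": [0,0,0]},
  {"grip": 0,"delta_pos": [2,0.6,-6],"rotation": [0,0,0]},
  {"grip": 0,"delta_pos": [2,0.6,-6],"rotation": [0,0,0]},
])

```text
time_s: 17.6
ee_pos: [0.6123, 0.0163, 0.0919]
orientation: [[-0.959, -0.284, -0.002], [-0.284, 0.959, -0.008], [0.004, -0.008, -1.0]]
ft_force: [0.4, 0.4, -0.4]
finger_gap: 0.997
```

```bash
python3 zoom.py 11 130 220 245 365
```

```text
17.6 [0.6123 0.0163 0.0919] [[-0.959, -0.284, -0.002], [-0.284, 0.959, -0.008], [0.004, -0.008, -1.0]] [ 0.4  0.4 -0.4] [ 0.04 -0.03 -0.03] 0.9974864406898795
tongue in case mm [ 75.  -84.   53.9] front bottom [75.  83.  52.7]
```

View pics/z11.png

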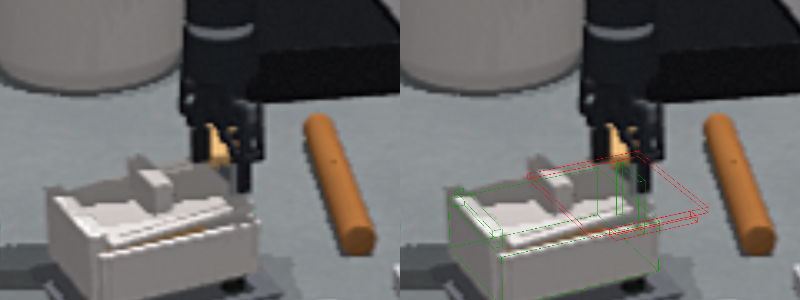

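Run:
```python
from h import *; from tgt import *
o,a,z0=case_pose(); z0=.028
S=12; im=cv2.resize(cv2.imread("pics/raw_side11.png"),None,fx=S,fy=S,interpolation=cv2.INTER_LINEAR)
def pt(x,y,z,c):
    p=(proj("side",[[*o,z0]]+R.from_euler("z",a).apply([[x/1000,y/1000,z/1000]]))[0]+.5)*S; cv2.circle(im,tuple(int(v) for v in p),4,c,-1)
for y in(-65,-42,-57,65): pt(83,y,74,(0,0,255))
for z in(76,80,85,90):
    for y in (-42,-57): 
        for x in(64,86): pt(x,y,z,(0,z*20%255,200) if z!=76 else (255,0,0))
cv2.imwrite("pics/z12.png",im[165*S:210*S,290*S:345*S])
```

```text
(no output)
```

View pics/z12.png

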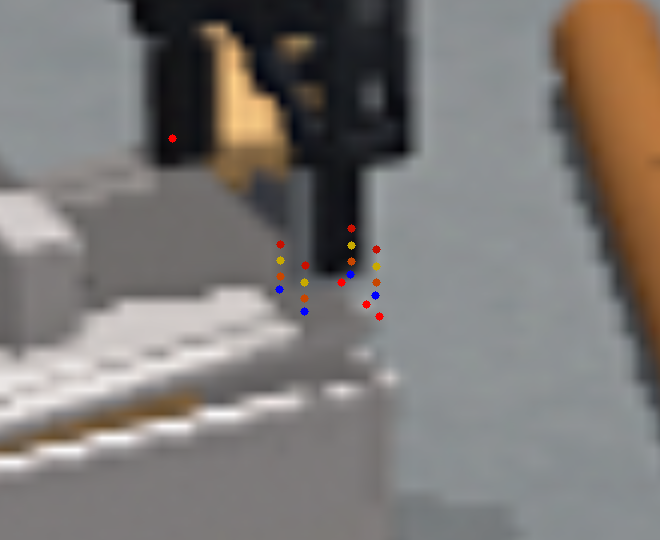

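The near fingertip (crop 340,270) is about 6–9 mm above the lid's front edge. Both fingers clear the catch. Pressing in small steps.

play_rows([
  {"grip": 0,"delta_pos": [-2,-0.6,-2],"rotation": [0,0,0]},
  {"grip": 0,"delta_pos": [-2,-0.6,-4],"rotation": [0,0,0]},
  {"grip": 0,"delta_pos": [-2,-0.6,-5],"rotation": [0,0,0]},
  {"grip": 0,"delta_pos": [-2,-0.6,-5],"rotation": [0,0,0]},
])

```text
time_s: 18.15
ee_pos: [0.6115, 0.016, 0.0881]
orientation: [[-0.959, -0.284, 0.001], [-0.284, 0.959, -0.008], [0.001, -0.008, -1.0]]
ft_force: [1.5, 0.2, 6.7]
finger_gap: 1.003
```

play_rows([
  {"grip": 0,"delta_pos": [0,0,-1],"rotation": [0,0,0]},
  {"grip": 0,"delta_pos": [0,0,-2],"rotation": [0,0,0]},
  {"grip": 0,"delta_pos": [0,0,-2],"rotation": [0,0,0]},
])

```text
time_s: 18.52
ee_pos: [0.6116, 0.0159, 0.0862]
orientation: [[-0.959, -0.284, 0.001], [-0.284, 0.959, -0.008], [0.001, -0.008, -1.0]]
ft_force: [1.1, 1.0, 6.8]
finger_gap: 1.0
```

play_rows([
  {"grip": 0,"delta_pos": [0,0,-1],"rotation": [0,0,0]},
  {"grip": 0,"delta_pos": [0,0,-2],"rotation": [0,0,0]},
  {"grip": 0,"delta_pos": [0,0,-2],"rotation": [0,0,0]},
])

```text
time_s: 18.9
ee_pos: [0.6117, 0.016, 0.0844]
orientation: [[-0.959, -0.284, 0.002], [-0.284, 0.959, -0.008], [0.001, -0.008, -1.0]]
ft_force: [0.9, 0.7, 7.9]
finger_gap: 1.003
```

play_rows([
  {"grip": 0,"delta_pos": [0,0,-1],"rotation": [0,0,0]},
  {"grip": 0,"delta_pos": [0,0,-2],"rotation": [0,0,0]},
  {"grip": 0,"delta_pos": [0,0,-2],"rotation": [0,0,0]},
])

```text
time_s: 19.27
ee_pos: [0.6118, 0.016, 0.0826]
orientation: [[-0.959, -0.284, 0.002], [-0.284, 0.959, -0.008], [0.0, -0.008, -1.0]]
ft_force: [1.7, 0.6, 10.0]
finger_gap: 0.997
```

play_rows([
  {"grip": 0,"delta_pos": [0,0,-1],"rotation": [0,0,0]},
  {"grip": 0,"delta_pos": [0,0,-2],"rotation": [0,0,0]},
  {"grip": 0,"delta_pos": [0,0,-2],"rotation": [0,0,0]},
])

```text
time_s: 19.65
ee_pos: [0.6119, 0.0159, 0.0807]
orientation: [[-0.959, -0.284, 0.002], [-0.284, 0.959, -0.008], [0.0, -0.008, -1.0]]
ft_force: [0.4, 0.5, 10.2]
finger_gap: 0.996
```

play_rows([
  {"grip": 0,"delta_pos": [0,0,-1],"rotation": [0,0,0]},
  {"grip": 0,"delta_pos": [0,0,-2],"rotation": [0,0,0]},
  {"grip": 0,"delta_pos": [0,0,-2],"rotation": [0,0,0]},
])

```text
time_s: 20.02
ee_pos: [0.6115, 0.0158, 0.0777]
orientation: [[-0.959, -0.284, 0.001], [-0.284, 0.959, -0.008], [0.001, -0.008, -1.0]]
ft_force: [2.6, 1.0, 4.3]
finger_gap: 0.999
```

Force dropped from 10.2 to 4.3 N, so it has probably snapped. Checking.

```bash
python3 zoom.py 13 165 225 255 335
```

```text
20.025 [0.6115 0.0158 0.0777] [[-0.959, -0.284, 0.001], [-0.284, 0.959, -0.008], [0.001, -0.008, -1.0]] [2.6 1.  4.3] [ 0.36 -0.52 -0.12] 0.9987542501368167
tongue in case mm [ 74.1 -84.4  39.8] front bottom [74.1 82.6 38.5]
```

View pics/z13.png

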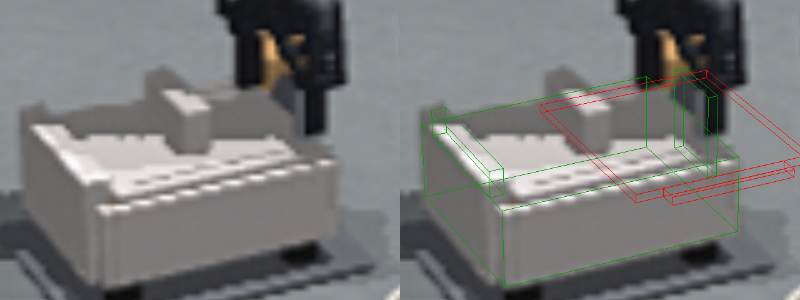

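play_rows([
  {"grip": 0,"delta_pos": [0,0,-1],"rotation": [0,0,0]},
  {"grip": 0,"delta_pos": [0,0,-1],"rotation": [0,0,0]},
])

```text
time_s: 20.32
ee_pos: [0.6115, 0.0157, 0.0767]
orientation: [[-0.959, -0.284, 0.001], [-0.284, 0.959, -0.008], [0.001, -0.008, -1.0]]
ft_force: [3.3, 1.1, 4.9]
finger_gap: 1.0
```

play_rows([
  {"grip": 0,"delta_pos": [0,0,-1],"rotation": [0,0,0]},
  {"grip": 0,"delta_pos": [0,0,-1],"rotation": [0,0,0]},
])

```text
time_s: 20.58
ee_pos: [0.6115, 0.0158, 0.0758]
orientation: [[-0.959, -0.284, 0.001], [-0.284, 0.959, -0.008], [0.001, -0.008, -1.0]]
ft_force: [3.7, 0.4, 6.6]
finger_gap: 1.003
```

The force now climbs at the stiffness of the feet (~1.2 N/mm), so the lid is on the rim. I'll stop pressing, lift off and look.

play_rows([
  {"grip": 0,"delta_pos": [0,0,4],"rotation": [0,0,0]},
  {"grip": 0,"delta_pos": [0,0,10],"rotation": [0,0,0]},
  {"grip": 0,"delta_pos": [0,0,40],"rotation": [0,0,0]},
  {"grip": 0,"delta_pos": [0,20,90],"rotation": [0,0,0]},
  {"grip": 0,"delta_pos": [-15,80,130],"rotation": [0,0,0]},
  {"grip": 0,"delta_pos": [-30,140,150],"rotation": [0,0,0]},
  {"grip": 0,"delta_pos": [-50,195,150],"rotation": [0,0,0]},
  {"grip": 0,"delta_pos": [-70,250,150],"rotation": [0,0,0]},
  {"grip": 0,"delta_pos": [-70,280,150],"rotation": [0,0,0]},
  {"grip": 0,"delta_pos": [-70,280,150],"rotation": [0,0,0]},
])

```text
time_s: 21.82
ee_pos: [0.5385, 0.2976, 0.2241]
orientation: [[-0.958, -0.288, -0.004], [-0.288, 0.958, -0.01], [0.006, -0.008, -1.0]]
ft_force: [0.1, -0.9, 0.4]
finger_gap: 0.999
```

Run:
```python
from h import *; from tgt import *
import itertools
o,a,_=case_pose();z0=.0275;out=[]
for n,(r0,r1,c0,c1) in (("side",(165,225,255,335)),("top",(160,240,185,265))):
    im=camera(n);cv2.imwrite(f"pics/raw_{n}14.png",im);S=8
    b=cv2.resize(im,None,fx=S,fy=S,interpolation=cv2.INTER_LINEAR);ov=b.copy()
    for P in MODELS["lid"]:
        q=(proj(n,place(P,*o,a,z0+.056))+.5)*S
        for i,j in itertools.combinations(range(8),2):
            if bin(i^j).count("1")==1: cv2.line(ov,tuple(int(v) for v in q[i]),tuple(int(v) for v in q[j]),(0,0,255),1)
    f=lambda x:cv2.resize(x[r0*S:r1*S,c0*S:c1*S],(390,int(390*(r1-r0)/(c1-c0))))[:295]
    out.append(np.hstack([f(b),f(ov)]))
cv2.imwrite("pics/z14.png",np.vstack(out))
cv2.imwrite("pics/full14.png",cv2.resize(cv2.imread("pics/raw_top14.png"),(800,600)))
```

```text
(no output)
```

View pics/z14.png

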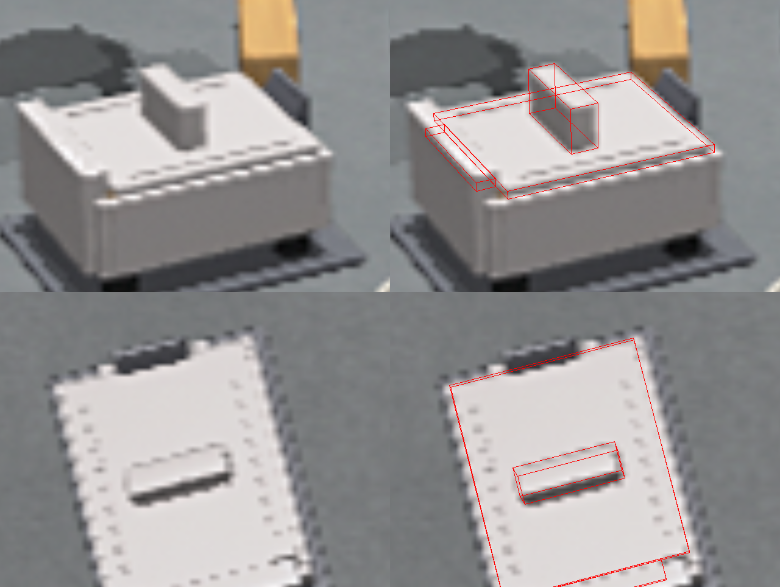

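View pics/full14.png

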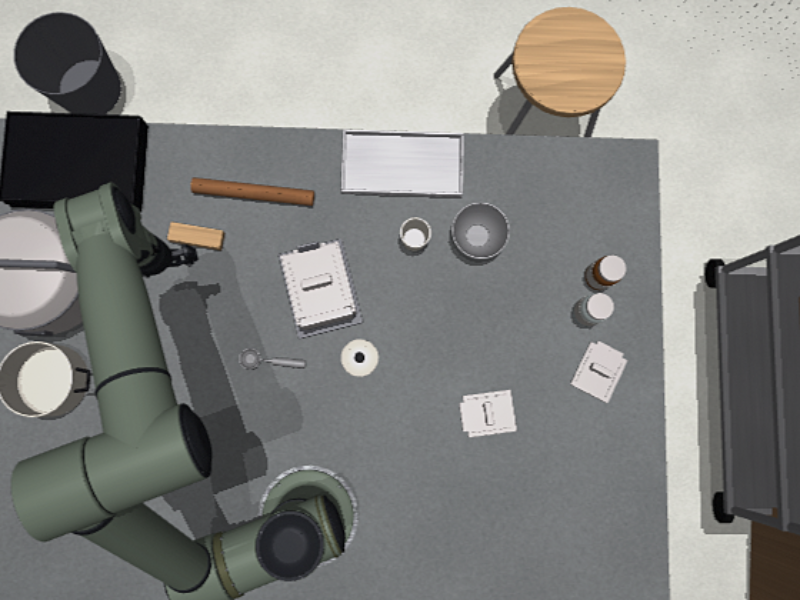

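The lid overlay for the home pose matches in both views and nothing else has moved. One numeric check on the lid's tilt.

Run:
```python
from h import *; from tgt import *
o,a,_=case_pose()
im=cv2.imread("pics/raw_side14.png"); g=cv2.cvtColor(im,cv2.COLOR_BGR2GRAY).astype(np.float32)
RC=R.from_euler("z",a)
# brightness contrast across the far +x lid edge and far corners: score gradient along projected top edges of lid plate
gx=cv2.Sobel(g,cv2.CV_32F,1,0);gy=cv2.Sobel(g,cv2.CV_32F,0,1);mag=np.hypot(gx,gy)
def score(h,dx,z0):
    th=np.arctan2(h,164); RL=RC*R.from_rotvec([0,-th,0]); T=np.array([*o,z0])+RC.apply([(-84+dx)/1000,0,.056])
    L=lambda p,q:np.linspace(p,q,60)
    pts=np.vstack([L([153,-65,6],[153,65,6])[:18],L([153,-65,6],[153,65,6])[45:], L([94,-65,6],[153,-65,6]),L([100,65,6],[153,65,6])]); pts[:,0]+=14
    P=T+RL.apply((pts+np.array([0,0,0]))/1000)
    uv=proj("side",P).astype(np.float32); return cv2.remap(mag,uv[:,0],uv[:,1],cv2.INTER_LINEAR).mean()
for h in range(-4,16,2): print(h,round(max(score(h,dx,.0275) for dx in(-1,0,1)),1))
```

```text
-4 245.4
-2 319.2
0 382.7
2 388.3
4 307.4
6 208.0
8 146.5
10 127.9
12 124.9
14 128.1
```

Run:
```python
import cv2,numpy as np
f=lambda n:cv2.resize(cv2.imread(f"pics/raw_side{n}.png")[165:215,255:340],(400,235),interpolation=cv2.INTER_CUBIC)
g=lambda n:cv2.resize(cv2.imread(f"pics/raw_side{n}.png")[180:210,300:340],(400,300),interpolation=cv2.INTER_CUBIC)
cv2.imwrite("pics/z15.png",np.vstack([np.hstack([f(9),f(14)]),np.hstack([g(9),g(14)])]))
```

```text
(no output)
```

View pics/z15.png

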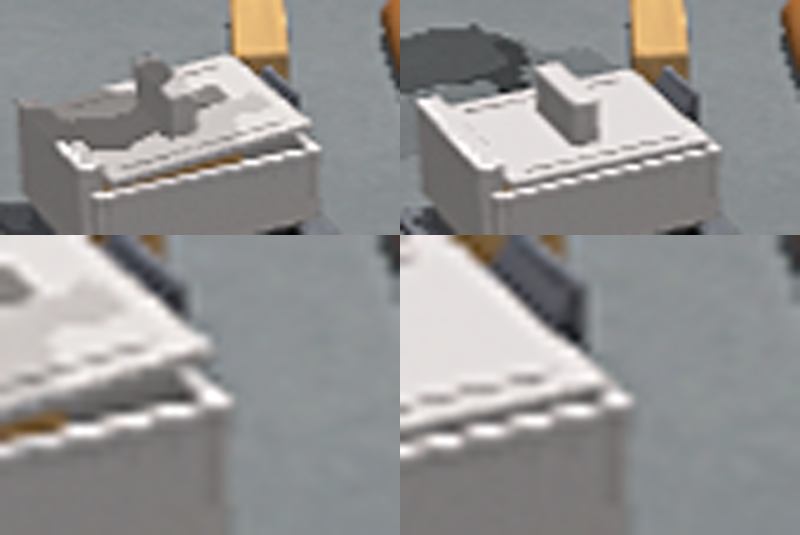

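The front edge is flush: the best fit is 0–2 mm above home, against 12 when it rested on the nose. Handing in.

```bash
python3 -c "
from workcell import *
print(job_done(), sense()['time_s'])"
```

```text
the job is handed in; nothing more can be done
the job is handed in; nothing more can be done
```

The mould is in the case and the case is closed; I handed the job in at about 22 s on the robot's clock (limit 69 s).

- **Mould:** I set the block with three wells flat on the case floor, wells up. Contact force was about 5 N before I let go.
- **Lid:** I used the largest of the three lids and slid its tongue under the lip until it touched the back wall. Then I lowered the front onto the catch and pressed with both open fingertips, one on each side of the catch.
- **Snap:** The push rose to about 10 N, then fell to 4.3 N as the lid snapped under. I pressed about 2 mm further, to 6.6 N, to be sure it was on the rim, then lifted off. I did not measure the sinking directly. From the forces I estimate about 11 mm at the peak, against the 15 mm limit.
- **Last checks:** The lid's home-pose outline matches both camera views. The front-edge height fits best at 0–2 mm above home, which is within the picture's accuracy. The other kitchen things look unmoved and the arm is clear.
- **Disagreements:** The two cameras differed by up to 6 mm on the case's position, and contact with the back wall shifted my estimate by about 1.7 mm. I corrected for that before lowering the lid's front onto the catch.

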